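# Clamp a circuit board with a tab-lock knob

### The job

The yellow circuit board lies loose on the deck of the bench board-holder: gently slide it along the deck until it is fully home against the blue end stop. Then pinch both red release tabs of the holder's knob, turn the knob clockwise until the sprung jaw clamps the board with about 12 N (not over-tight, the board would crack), at a position where the tabs drop between its locking pins, and let them spring fully out so that the knob is locked and the board stays clamped and home. Do not force the tabs and do not disturb the other things on the bench.

Things in the scene. Friction and masses are not known exactly. Their poses are not given: they have to be found in the camera images.
- holder: board-holder, fixed: dark steel base 170 x 235 mm, aluminium deck on it with its top 24 mm above the table. Origin on the table, under the middle of a board that is home. +x runs along the deck to the blue end stop; the deck is open at its back end, x = -80 mm. +y points from the knob across the deck to the fixed jaw. The knob's axis is at x = 0, y = -110 mm.
- stop_face (a point): middle of the foot of the blue end stop's face, on the deck at x = +40 mm in the holder's frame; the stop's top is 38 mm above the table
- fixed_jaw (a point): mark on the deck at y = +62 mm, behind the fixed jaw (steel, black rubber face, 64 mm long, top 42 mm above the table). That jaw is set by hand, differently every time: its rubber face stands anywhere from y = +31.5 to +46.5 mm in the holder's frame, so the knob angle at which the clamp begins to bite is not known beforehand.
- board: the loose circuit board, about 0.1 kg, yellow frame 80 (x) x 60 (y) x 10 mm, parts up to 20 mm above its underside; origin centre of its underside. Starts 18 to 35 mm short of the stop, its x along the holder's x. Home: edge on the stop, origin at x = 0 in the holder's frame (at most 2 mm short). Slides with about 1 N; push below 20 N (30 N harms it). The clamp later shifts it sideways.
- jaw: moving steel jaw on the knob's side of the deck, 56 mm long, top 41 mm above the table. Its origin coincides with the holder's while the knob is at 0; it travels along the holder's +y, 16 mm per rad of knob. A sprung black rubber pad stands before it, face at y = -32 mm when open. Spring: 2.5 N per mm, solid after 8 mm (20 N). Its force on the board must end at 6 to 17 N and never pass 24 N.
- knob (a joint): rad: 0 at the start (jaw open), grows clockwise seen from above; clamping takes 0.5 to 1.5. Each tab carries a pawl that drops between 40 pins; the gaps are at 0, 9, 18.. degrees (0.157 rad): it turns only with both tabs in. Free turning: 0.015 N m + 0.15 per rad/s; each N of clamping adds 0.016 N m. Let go on a pin (over 2 degrees off a gap), the tabs may stay in; let go in a gap, it settles back by about 0.04 rad.
- knob_grip (a point): on the knob's vertical axis, 70 mm above the table, the height to grip; turns with the knob. +x points to tab_a, -x to tab_b. The round black core is 34 mm across, top 86 mm above the table. Below it, the crown of steel pins reaches 46 mm above the table, 42 mm out from the axis, on a grey gearbox 90 x 84 mm, 38 mm high.
- tab_a (a joint): how far the red tab on the knob's +x side is pressed in, m: 0 out (locked), 0.006 at its stop; clear of the pins above 0.0044. Each tab is an upright plate 22 mm wide, 50 to 84 mm above the table, outer face 30 mm from the axis when out (60 mm over both). Spring: 3 N to start, 9 N at the stop. A grip of 15 to 25 N is right; above 35 N a tab breaks.
- tab_b (a joint): the same for the red tab on the knob's -x side
- spool: bystander: green spool of bare metal wire, 52 mm across, 34 mm high, standing; origin centre of its underside
- driver: bystander: screwdriver lying on the table; origin at its underside, handle towards its -x
- flux: bystander: small bottle with a red cap, 40 mm across, 90 mm high; origin centre of its underside
- screws: bystander: small open blue tray, 70 x 50 x 22 mm; origin centre of its underside
- heatsink: bystander: finned aluminium heat sink, 40 x 50 x 25 mm; origin centre of its underside
- pot: bystander: white ceramic cup, 64 mm across, 50 mm high; origin centre of its underside
Things that resemble listed ones, but are neither listed nor needed, are in the scene too. Several things have the shape of the board; the one meant has the colours described above.

How it is judged:
By the outcome, as a careful person would: the job done as asked, in the order asked, and still so for the second after the job is handed in, with the robot touching nothing.
It also fails if it takes over 67 s, if anything falls off the work surface, if the arm or the gripper's body presses on something with over 40 N, if the wrist force passes 120 N, or if a joint passes its speed limit or range.

### The arm

A 7-joint arm with a two-finger parallel gripper is mounted at the origin on the work surface. World frame = base frame: x ahead of the robot, y to its left, z up, the work surface at z = 0. Lengths are in m, angles in rad, forces in N, time in s.
With the tool pointing down it reaches from about 0.4 to 0.9 m from the base axis. Payload 5.5 kg.
Tool frame: the origin (TCP) lies at the very end of the fingers, on their centre line; the grasp point (between the pads) lies 19 mm behind it (manip.tcp_to_grasp is the distance from the TCP to the grasp point, in m); z points along the fingers, y is the line along which they close (so a half turn about z gives the same grasp; the last joint's range is limited). The gripper opens to 92 mm and grips with 3 to 60 N. Pads are 19 mm wide; open, the fingers measure 130 mm over their backs; the gripper's body (75 mm by 190 mm) begins 47 mm behind the grasp point.
Start: joints at [-0.904, 0.501, -0.427, 1.55, 0.221, 1.138, -0.21], TCP at [0.255, 0.598, 0.227] pointing down, gripper open.
Joint ranges: [-2.88, 2.88], [-0.31, 2.03], [-1.54, 1.56], [0.2, 2.42], [-1.41, 4.55], [0.19, 2.02], [-2.57, 2.57]. Speed limits (rad/s): [2.57, 2.57, 3.14, 3.14, 3.14, 3.14, 3.14].

### API

Orientations are given as a 3x3 rotation matrix whose columns are the frame's x, y, z axes.
In Python, from cell import manip, read_camera, camera_info, models gives the robot as it stands. The module is installed in compiled form; this text tells all that it offers.
- The arm moves only by the shell command python3 -m inch 'ROWS'. ROWS is JSON, a list of rows, each an object of numbers: "rx", "ry", "rz": the turn, a rotation vector about the world's x, y, z as a fraction of full scale; "tx", "ty", "tz": the shift along the world's x, y, z as a fraction of full scale; "gripper": the closure, from -1 (fully open) to 1 (shut), so that 0 is half open. In form: [{"rx": .., "ry": .., "rz": .., "tx": .., "ty": .., "tz": .., "gripper": ..}, ...]. A call has 1 to 12 rows; each row is the pose to reach, as a shift and turn from the pose commanded when the call began, turning the shorter way round; what a row does not reach only later rows make up. Full scale, the value 1, is 60 cm for a shift and 180 degrees for a turn. A row lasts 1/8 s, in which the tool goes at most 62.5 mm and 10.7 degrees, less where a joint would pass 70% of its speed; a pose out of reach is approached as far as the arm can. A call with a number of a shift or a turn outside -1 to 1 is refused whole. A call with a gripper value outside its range is refused whole. The fingers move at their own pace and stop on an object; the grip force is fixed at half the most. Time passes only in rows, so rows that repeat a pose let the fingers close. It gives the time, the measured TCP pose, the force, the opening and the grip force at its end, in the units of the state.
- manip.get_obs(): the state, without advancing time (a new reading comes with each control period).
- read_camera(name): name is "side" or "top" or "wrist"; returns (picture, depth): 384x512x3 uint8, red, green, blue; 384x512 float32, m along the optical axis (not along the pixel's ray), 0 where there is no reading.
- camera_info(name): a dict with "intrinsics" (3x3 intrinsics, pixels), "position" and "orientation" of the camera in the world. Camera axes: x right, y down, z forward; pixel columns grow to the right and rows downward; lengths in m; the calibration is good to about 2 mm. A picture is of the moment at which its call begins: read the wrist's pose just before it. camera_info takes no time and is no camera call; for the wrist camera it gives the pose at the moment of the call.
- manip.sign_off(): hands the job in; it is judged then, once.
Trained networks look in the newest picture that a camera, given by its name, has taken for a name from the list of things; names that differ only in an ending like _2 or _b are one class to them, and where a whole thing is asked for, a point or a joint stands for the part that bears it (a point fixed in the world has none). Each returns a list of dicts, best first, with "conf" (0 to 1); they miss things now and then, are a little off and sometimes report something else, mostly with a low value. They report only what shows in the picture. A call takes as long as a camera call. They do not tell look-alikes from the thing itself.
- models.look_for(query, camera): "point" ([x, y, z] in m, in world coordinates, good to about 4 mm: the middle of the surface that is visible of it).
- models.silhouettes(query, camera): "pixels" (384x512 bool, what is visible of it).
The state is a dict: "time": time; "qpos": joint angles; "joint_vel": joint speeds; "joint_efforts": joint torques, N m; "eef_pos": TCP position; "tcp_rot": TCP orientation; "wrist_force": force on the tool from outside, world axes, zero at the start; "wrist_torque": the same for the moment, N m; "gripper_width": opening from 0.0 (shut) to 1.0 (fully open); "gripper_force": force on a finger pad.
Only numpy, scipy, OpenCV 4.12 (cv2) and the standard library are available. Lean on these libraries where they do the work, as an engineer would, in place of code of your own. Each camera call takes 0.05 s, during which the arm holds its last target. There are 200 camera calls.

## Working session

There is one attempt and no reset: what is moved stays moved. The work goes in short steps, Python scripts to look and compute and a shell command to move; the robot and the scene stay as the last step left them, time stands still between calls to the robot, and variables do not carry over. Pictures are saved under pics/ and viewed, at most 10 in all, crops included, and the job is handed in when it is done.

```bash
mkdir -p pics; python3 - <<'E'
from cell import manip, read_camera, camera_info, models
import cv2,numpy as np
for c in ["top","side"]:
    p,d=read_camera(c); cv2.imwrite(f"pics/{c}0.png",p[:,:,::-1])
    i=camera_info(c); print(c,i)
    for q in ["board","knob_grip","stop_face","fixed_jaw","holder","jaw"]:
        print(q,[(np.round(r["point"],3).tolist(),round(r["conf"],2)) for r in models.look_for(q,c)][:3])
o=manip.get_obs();print(o)
E
```

```text
top {'intrinsics': array([[348.79693984,   0.        , 254.99440823],
       [  0.        , 348.79693984, 194.48235032],
       [  0.        ,   0.        ,   1.        ]]), 'position': array([0.37239628, 0.0197903 , 1.03286714]), 'orientation': array([[ 6.36900839e-03, -9.95318268e-01,  9.64415994e-02],
       [-9.99979678e-01, -6.36643217e-03,  3.34427527e-04],
       [ 2.81127073e-04, -9.64417695e-02, -9.95338589e-01]])}
board [([0.292, 0.181, 0.012], 0.91), ([0.678, -0.238, 0.012], 0.86), ([0.528, 0.03, 0.034], 0.83)]
knob_grip [([0.549, -0.082, 0.081], 0.62), ([0.522, 0.028, 0.033], 0.33)]
stop_face [([0.551, -0.034, 0.027], 0.88), ([0.529, -0.188, 0.03], 0.3)]
fixed_jaw [([0.553, -0.029, 0.022], 0.62)]
holder [([0.55, -0.027, 0.025], 0.69), ([0.63, -0.37, 0.057], 0.45)]
jaw [([0.55, -0.025, 0.042], 0.54)]
side {'intrinsics': array([[427.58109439,   0.        , 263.29242024],
       [  0.        , 427.58109439, 185.59989178],
       [  0.        ,   0.        ,   1.        ]]), 'position': array([ 0.33431018, -0.72406046,  0.95588147]), 'orientation': array([[ 0.98346097, -0.132
[... 588 characters left out ...]
_vel': array([ 0.00073777,  0.00092452, -0.00016773, -0.00129628,  0.0014702 ,
        0.00090563, -0.00019146]), 'joint_efforts': array([-6.49358617e-05, -5.66269648e+01, -5.80835894e+00, -2.79439133e+01,
       -6.64983876e-02,  2.09175528e-02,  5.89346769e-05]), 'eef_pos': array([0.25538876, 0.59774468, 0.22675748]), 'tcp_rot': array([[-9.19571125e-01,  3.92923587e-01,  1.43153450e-05],
       [ 3.92923587e-01,  9.19571122e-01,  8.21276547e-05],
       [ 1.91059148e-05,  8.11470565e-05, -9.99999997e-01]]), 'wrist_force': array([-0.29114076,  0.82300118, -0.18967015]), 'wrist_torque': array([ 0.00286791, -0.00435991, -0.01897335]), 'gripper_force': 0.0, 'gripper_width': 0.9961534428630823}
```

```bash
python3 - <<'E'
import cv2
a=cv2.imread("pics/top0.png");b=cv2.imread("pics/side0.png")
cv2.imwrite("pics/a.png",cv2.resize(a,(800,600),interpolation=cv2.INTER_CUBIC))
cv2.imwrite("pics/b.png",cv2.resize(b[60:330,270:512],None,fx=2.2,fy=2.2,interpolation=cv2.INTER_CUBIC))
E
```

```text
(no output)
```

View pics/a.png

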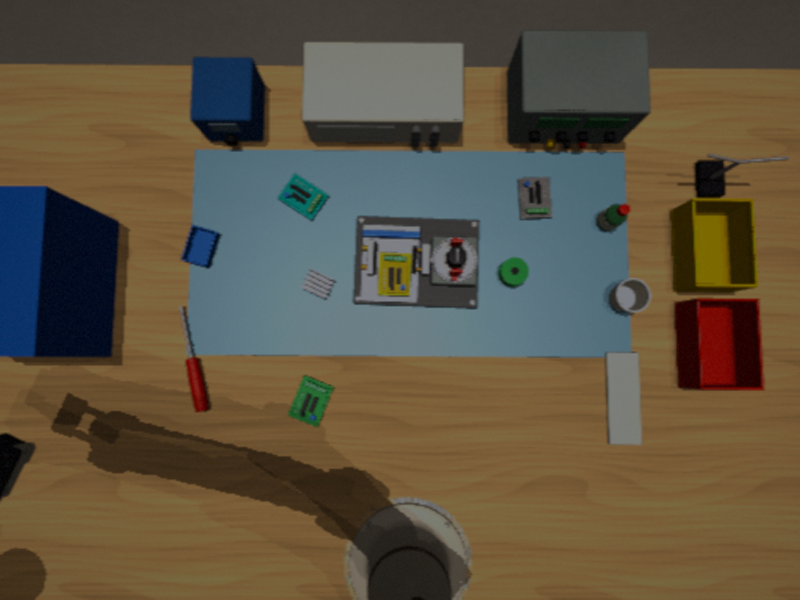

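View pics/b.png

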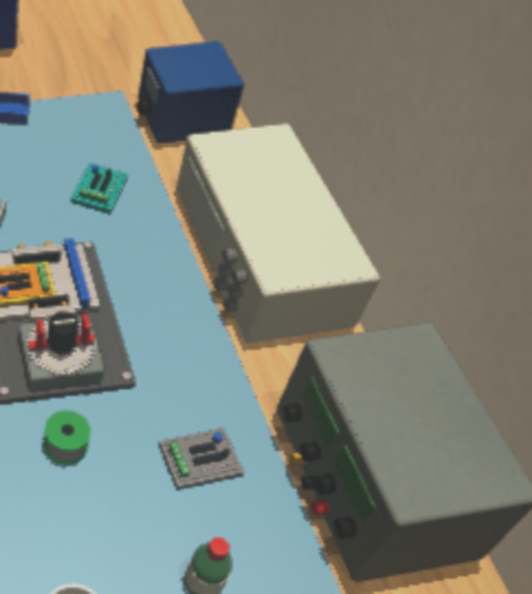

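The top view shows the holder centred near px (415,262), nearly axis-aligned. The yellow board is at (397,273), the blue stop at (392,232), and the knob with its red tabs at (455,257). The side view agrees, and the surrounding items are clear of it. Next I'll move above it.

```bash
python3 -m inch '[{"tx":0.3,"ty":-0.96,"tz":0.05,"rz":0.129,"gripper":-1},{"tx":0.3,"ty":-0.96,"tz":0.05,"rz":0.129,"gripper":-1},{"tx":0.3,"ty":-0.96,"tz":0.05,"rz":0.129,"gripper":-1},{"tx":0.3,"ty":-0.96,"tz":0.05,"rz":0.129,"gripper":-1},{"tx":0.3,"ty":-0.96,"tz":0.05,"rz":0.129,"gripper":-1},{"tx":0.3,"ty":-0.96,"tz":0.05,"rz":0.129,"gripper":-1},{"tx":0.3,"ty":-0.96,"tz":0.05,"rz":0.129,"gripper":-1},{"tx":0.3,"ty":-0.96,"tz":0.05,"rz":0.129,"gripper":-1},{"tx":0.3,"ty":-0.96,"tz":0.05,"rz":0.129,"gripper":-1},{"tx":0.3,"ty":-0.96,"tz":0.05,"rz":0.129,"gripper":-1},{"tx":0.3,"ty":-0.96,"tz":0.05,"rz":0.129,"gripper":-1},{"tx":0.3,"ty":-0.96,"tz":0.05,"rz":0.129,"gripper":-1}]'
cat > h.py <<'E'
from cell import manip, read_camera, camera_info, models
import cv2,numpy as np
np.set_printoptions(precision=4,suppress=True)
def cloud(c):
    i=camera_info(c);p,d=read_camera(c);K=i["intrinsics"]
    v,u=np.mgrid[:384,:512]
    P=np.stack([(u-K[0,2])/K[0,0]*d,(v-K[1,2])/K[1,1]*d,d],-1)@i["orientation"].T+i["position"]
    P[d==0]=np.nan
    return p,P,i
def project(i,X):
    q=(np.asarray(X)-i["position"])@i["orientation"]
    return (q/q[...,2:])@i["intrinsics"].T
def ortho(p,P,x0,x1,y0,y1,s,zmin=-.01,zmax=1):  # top-down map: rows = x decreasing, cols = y decreasing
    pass
E
python3 - <<'E'
from h import *
o=manip.get_obs();print(o["time"],o["qpos"],o["eef_pos"],o["tcp_rot"])
p,P,i=cloud("wrist");print(i["position"],i["orientation"])
cv2.imwrite("pics/w1.png",cv2.resize(p[:,:,::-1],(800,600)));np.savez("w1.npz",p=p,P=P)
E
```

```text
0.7 [-0.9038  0.5009 -0.427   1.5504  0.2208  1.1383 -0.2103] [0.2554 0.5977 0.2268] [[-0.9196  0.3929  0.    ]
 [ 0.3929  0.9196  0.0001]
 [ 0.      0.0001 -1.    ]]
[0.181  0.6298 0.3843] [[ 0.3928  0.8777  0.2745]
 [ 0.9196 -0.3745 -0.1183]
 [-0.001   0.2989 -0.9543]]schema error: expected keys rx, ry, rz, tx, ty, tz, gripper
```

View pics/w1.png

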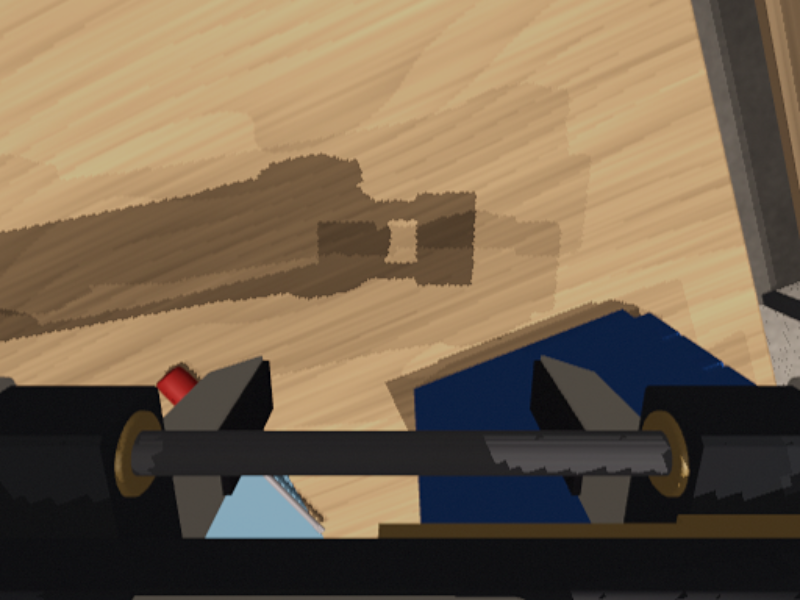

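The move was refused because every key is required, so this picture still shows the start pose: the box is at right, and the camera sits on the tool's +x side looking past the fingers. I'll resend it with full rows, with the TCP beyond the stop so the holder is in view.

```bash
python3 -m inch '[{"rx":0,"ry":0,"tx":0.1,"ty":-0.3,"tz":0.05,"rz":0.129,"gripper":-1},{"rx":0,"ry":0,"tx":0.1,"ty":-0.3,"tz":0.05,"rz":0.129,"gripper":-1},{"rx":0,"ry":0,"tx":0.1,"ty":-0.3,"tz":0.05,"rz":0.129,"gripper":-1},{"rx":0,"ry":0,"tx":0.6,"ty":-1,"tz":0.05,"rz":0.129,"gripper":-1},{"rx":0,"ry":0,"tx":0.6,"ty":-1,"tz":0.05,"rz":0.129,"gripper":-1},{"rx":0,"ry":0,"tx":0.6,"ty":-1,"tz":0.05,"rz":0.129,"gripper":-1},{"rx":0,"ry":0,"tx":0.6,"ty":-1,"tz":0.05,"rz":0.129,"gripper":-1},{"rx":0,"ry":0,"tx":0.6,"ty":-1,"tz":0.05,"rz":0.129,"gripper":-1},{"rx":0,"ry":0,"tx":0.6,"ty":-1,"tz":0.05,"rz":0.129,"gripper":-1},{"rx":0,"ry":0,"tx":0.6,"ty":-1,"tz":0.05,"rz":0.129,"gripper":-1},{"rx":0,"ry":0,"tx":0.6,"ty":-1,"tz":0.05,"rz":0.129,"gripper":-1},{"rx":0,"ry":0,"tx":0.6,"ty":-1,"tz":0.05,"rz":0.129,"gripper":-1}]'
python3 -m inch '[{"rx":0,"ry":0,"tx":0,"ty":-0.05,"tz":0,"rz":0,"gripper":-1},{"rx":0,"ry":0,"tx":0,"ty":-0.05,"tz":0,"rz":0,"gripper":-1},{"rx":0,"ry":0,"tx":0,"ty":-0.05,"tz":0,"rz":0,"gripper":-1}]'
python3 - <<'E'
from h import *
o=manip.get_obs();print(o["time"],o["qpos"],o["eef_pos"],o["tcp_rot"])
p,P,i=cloud("wrist");print(i["position"],i["orientation"])
cv2.imwrite("pics/w2.png",cv2.resize(p[:,:,::-1],(800,600)));np.savez("w2.npz",p=p,P=P)
E
```

```text
time: 2.25
eef_pos: [0.6169, -0.0078, 0.2564]
tcp_rot: [[-1.0, 0.005, 0.0], [0.005, 1.0, -0.002], [-0.0, -0.002, -1.0]]
wrist_force: [-0.5, 0.6, 0.4]
gripper_width: 0.997
gripper_force: 0.0
time: 2.62
eef_pos: [0.6151, -0.0305, 0.2568]
tcp_rot: [[-1.0, -0.003, -0.0], [-0.003, 1.0, 0.001], [0.0, 0.001, -1.0]]
wrist_force: [0.8, -0.5, 0.0]
gripper_width: 0.998
gripper_force: 0.0
2.625 [ 0.1522  0.3871 -0.191   1.6147  0.0774  1.1474  1.5168] [ 0.6151 -0.0305  0.2568] [[-1.     -0.0028 -0.0001]
 [-0.0028  1.      0.0012]
 [ 0.0001  0.0012 -1.    ]]
[ 0.5343 -0.0308  0.4143] [[-0.0029  0.9544  0.2984]
 [ 1.      0.0028  0.001 ]
 [ 0.0001  0.2984 -0.9544]]
```

View pics/w2.png

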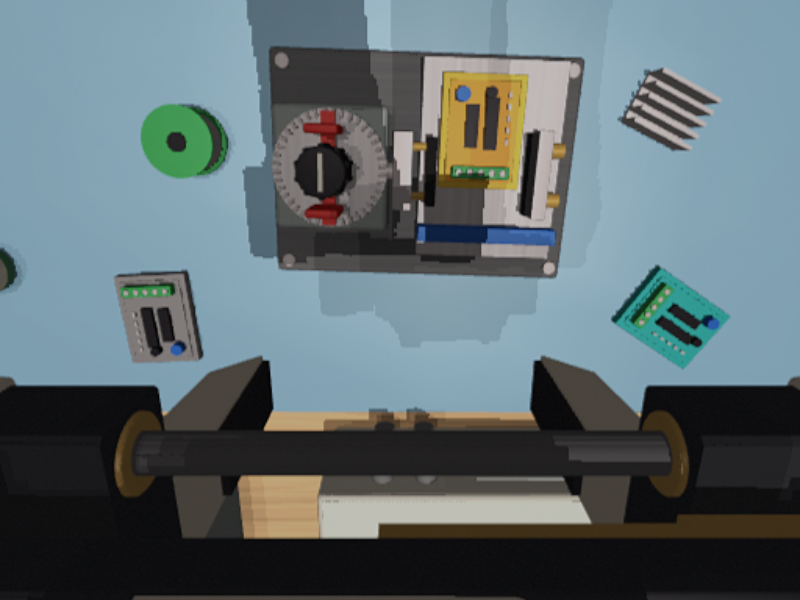

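The wrist view shows the knob at px (323,170), its tabs at (323,127) and (323,212), the yellow board at (482,130), and the stop line from (417,235) to (553,237). The holder has a small yaw. Next I'll measure it from depth.

```bash
cat >> h.py <<'E'
def measure(p,P):
    hsv=cv2.cvtColor(p,cv2.COLOR_RGB2HSV).astype(int);H,S,V=hsv[...,0],hsv[...,1],hsv[...,2]
    x,y,z=P[...,0],P[...,1],P[...,2]
    near=(abs(x-.54)<.14)&(abs(y+.03)<.14)
    def rect(m,name):
        q=P[m&near][:,:2].astype(np.float32)
        if len(q)<20: print(name,"none");return None
        r=cv2.minAreaRect(q*1000);print(name,len(q),np.round(r[0],1),np.round(r[1],1),round(r[2],2),"z",np.nanpercentile(P[m&near][:,2],[5,50,95]));return r
    k=np.ones((3,3),np.uint8)
    op=lambda m:cv2.morphologyEx(m.astype(np.uint8),cv2.MORPH_OPEN,k)>0
    blue=op((H>104)&(H<125)&(S>150)&(z>.034)&(z<.042));rect(blue,"blue")
    yel=op((H>18)&(H<32)&(S>150)&(z>.028)&(z<.04));rect(yel,"yellow")
    red=op(((H<6)|(H>174))&(S>150)&(z>.078)&(z<.09));rect(red,"red")
    n,l,st,c=cv2.connectedComponentsWithStats(red.astype(np.uint8))
    for j in range(1,n):
        if st[j,4]>8: print("  tab",st[j,4],np.nanmean(P[l==j],0))
    rect(op((V<90)&(S<90)&(z>.083)&(z<.09)),"core")
    rect(op((z>.009)&(z<.115)),"base")
    rect(op((z>.0225)&(z<.0255)&(S<60)),"deck")
    rect(op((z>.038)&(z<.046)&(V<70)&(y>-.045)),"rubber")
    rect(op((z>.038)&(z<.044)&(S<60)&(y>.01)),"fixed steel")
E
python3 - <<'E'
from h import *
f=np.load("w2.npz");measure(f["p"],f["P"])
for r in models.look_for("board","wrist")[:2]+models.look_for("stop_face","wrist")[:2]: print(r)
E
```

```text
blue 822 [600.8  34.3] [104.9  12.1] 88.28 z [0.0358 0.0371 0.0384]
yellow 2025 [529.8  42.7] [91.2 84.5] 87.86 z [0.0322 0.0338 0.0355]
red 262 [552.1 -82.7] [20.8 59.3] 89.05 z [0.0804 0.0832 0.0842]
  tab 129 [ 0.5249 -0.0821  0.0833]
  tab 133 [ 0.5783 -0.0829  0.0826]
core 801 [551.9 -82.8] [32.2 32.4] 0.55 z [0.0841 0.0853 0.0866]
base 26864 [552.9 -33.8] [273.1 169.2] 88.37 z [0.0104 0.0243 0.0632]
deck 2274 [547.2  35.7] [105.1 144.1] 88.5 z [0.0226 0.0234 0.0246]
rubber 499 [539.5  16.3] [103.7  86.5] 87.3 z [0.0383 0.0396 0.0428]
fixed steel 842 [541.9  55.6] [93.1 46.6] 4.1 z [0.039  0.0408 0.0425]
{'point': [0.6731, 0.2015, 0.0092], 'conf': 0.87}
{'point': [0.6756, -0.2412, 0.0128], 'conf': 0.62}
{'point': [0.5561, -0.0346, 0.023], 'conf': 0.92}
```

```bash
cat >> h.py <<'E'
TH=np.radians(-1.65);KN=np.array([.552,-.0827])
R2=np.array([[np.cos(TH),-np.sin(TH)],[np.sin(TH),np.cos(TH)]])
OR=KN-R2@[0,-.110]
def inholder(P): return np.dstack([(P[...,:2]-OR)@R2,P[...,2]])
def yb(p,P):
    Q=inholder(P);hsv=cv2.cvtColor(p,cv2.COLOR_RGB2HSV).astype(int)
    m=(hsv[...,0]>18)&(hsv[...,0]<32)&(hsv[...,1]>150)&(Q[...,2]>.031)&(Q[...,2]<.037)&(abs(Q[...,0])<.085)&(abs(Q[...,1])<.045)
    m=cv2.morphologyEx(m.astype(np.uint8),cv2.MORPH_OPEN,np.ones((2,2),np.uint8))
    n,l,st,c=cv2.connectedComponentsWithStats(m);j=1+np.argmax(st[1:,4]);q=Q[l==j]*1000
    print("origin",OR,"yellow x",np.percentile(q[:,0],[0.5,2,98,99.5]),"y",np.percentile(q[:,1],[0.5,2,98,99.5]),cv2.minAreaRect(q[:,:2].astype(np.float32)))
    # rubber / jaws: profile along y at heights above 36mm
    for lo,hi in[(-.045,-.02),(.025,.06)]:
        mm=(Q[...,2]>.037)&(Q[...,2]<.045)&(Q[...,1]>lo)&(Q[...,1]<hi)&(Q[...,0]>-.02)&(Q[...,0]<.02)
        q=Q[mm]*1000;print("jaw y",np.percentile(q[:,1],[1,5,50,95,99]))
E
python3 - <<'E'
from h import *
f=np.load("w2.npz");yb(f["p"],f["P"])
E
```

```text
origin [0.5552 0.0273] yellow x [nan nan nan nan] y [nan nan nan nan] ((-27.814476013183594, 1.3832645416259766), (62.1582145690918, 80.66093444824219), 89.97708129882812)
jaw y [-40.6465 -40.1624 -36.4323 -21.457  -20.1347]
jaw y [34.3459 34.7911 42.6725 54.9895 59.025 ]
```

Board centre is 27.8 mm short at y≈+1.4, the fixed jaw face is at about +34 mm, and the knob axis is at (0.552, -0.083). I'll close the fingers and go behind the board.

```bash
python3 -m inch '[{"rx":0,"ry":0,"rz":-0.01,"tx":-0.262,"ty":0.106,"tz":-0.1,"gripper":1},{"rx":0,"ry":0,"rz":-0.01,"tx":-0.262,"ty":0.106,"tz":-0.1,"gripper":1},{"rx":0,"ry":0,"rz":-0.01,"tx":-0.262,"ty":0.106,"tz":-0.2,"gripper":1},{"rx":0,"ry":0,"rz":-0.01,"tx":-0.262,"ty":0.106,"tz":-0.3,"gripper":1},{"rx":0,"ry":0,"rz":-0.01,"tx":-0.262,"ty":0.106,"tz":-0.3,"gripper":1},{"rx":0,"ry":0,"rz":-0.01,"tx":-0.262,"ty":0.106,"tz":-0.34,"gripper":1},{"rx":0,"ry":0,"rz":-0.01,"tx":-0.262,"ty":0.106,"tz":-0.36,"gripper":1},{"rx":0,"ry":0,"rz":-0.01,"tx":-0.262,"ty":0.106,"tz":-0.38,"gripper":1},{"rx":0,"ry":0,"rz":-0.01,"tx":-0.262,"ty":0.106,"tz":-0.38,"gripper":1},{"rx":0,"ry":0,"rz":-0.01,"tx":-0.262,"ty":0.106,"tz":-0.38,"gripper":1}]'
```

```text
time: 4.03
eef_pos: [0.4587, 0.0314, 0.0293]
tcp_rot: [[-1.0, 0.03, 0.001], [0.03, 1.0, 0.0], [-0.001, 0.0, -1.0]]
wrist_force: [0.1, -0.1, -0.2]
gripper_width: 0.009
gripper_force: 0.0
```

```bash
python3 -m inch '[{"rx":0,"ry":0,"rz":0,"tx":0.015,"ty":0,"tz":0,"gripper":1},{"rx":0,"ry":0,"rz":0,"tx":0.025,"ty":0,"tz":0,"gripper":1},{"rx":0,"ry":0,"rz":0,"tx":0.03,"ty":-0.001,"tz":0,"gripper":1},{"rx":0,"ry":0,"rz":0,"tx":0.035,"ty":-0.001,"tz":0,"gripper":1},{"rx":0,"ry":0,"rz":0,"tx":0.04,"ty":-0.001,"tz":0,"gripper":1},{"rx":0,"ry":0,"rz":0,"tx":0.045,"ty":-0.001,"tz":0,"gripper":1},{"rx":0,"ry":0,"rz":0,"tx":0.05,"ty":-0.002,"tz":0,"gripper":1},{"rx":0,"ry":0,"rz":0,"tx":0.055,"ty":-0.002,"tz":0,"gripper":1},{"rx":0,"ry":0,"rz":0,"tx":0.06,"ty":-0.002,"tz":0,"gripper":1},{"rx":0,"ry":0,"rz":0,"tx":0.065,"ty":-0.002,"tz":0,"gripper":1},{"rx":0,"ry":0,"rz":0,"tx":0.07,"ty":-0.002,"tz":0,"gripper":1}]'
```

```text
time: 5.4
eef_pos: [0.5004, 0.0301, 0.0287]
tcp_rot: [[-1.0, 0.03, -0.0], [0.03, 1.0, 0.0], [0.0, 0.0, -1.0]]
wrist_force: [-1.0, -0.4, -0.9]
gripper_width: 0.007
gripper_force: 0.2
```

```bash
python3 -m inch '[{"rx":0,"ry":0,"rz":0,"tx":0.002,"ty":0,"tz":0,"gripper":1},{"rx":0,"ry":0,"rz":0,"tx":0.004,"ty":0,"tz":0,"gripper":1}]';python3 - <<'E'
from h import *
p,P,i=cloud("wrist");yb(p,P)
cv2.imwrite("pics/w3.png",p[:,:,::-1])
p,P,i=cloud("top");yb(p,P)
E
```

```text
time: 5.65
eef_pos: [0.5024, 0.0302, 0.0287]
tcp_rot: [[-1.0, 0.03, -0.0], [0.03, 1.0, -0.0], [0.0, -0.0, -1.0]]
wrist_force: [-0.8, -0.3, 1.2]
gripper_width: 0.008
gripper_force: 0.4
origin [0.5552 0.0273] yellow x [-74.7947 -47.0726   1.4099   1.5282] y [-1.3898 -1.3794  1.0218  1.2241] ((-36.68240737915039, -0.04028010368347168), (2.3364572525024414, 76.4768295288086), 89.71802520751953)Traceback (most recent call last):
  File "<stdin>", line 2, in <module>
  File "h.py", line 49, in yb
    q=Q[mm]*1000;print("jaw y",np.percentile(q[:,1],[1,5,50,95,99]))
                               ~~~~~~~~~~~~~^^^^^^^^^^^^^^^^^^^^^^^
    return _quantile_unchecked(
        a, q, axis, out, overwrite_input, method, keepdims, weights)
    return _ureduce(a,
                    func=_quantile_ureduce_func,
    ...<5 lines>...
                    overwrite_input=overwrite_input,
                    method=method)
    r = func(a, **kwargs)
    result = _quantile(arr,
                       quantiles=q,
    ...<2 lines>...
                       out=out,
                       weights=wgt)
    slices_having_nans = np.isnan(arr[-1, ...])
                                  ~~~^^^^^^^^^
IndexError: index -1 is out of bounds for axis 0 with size 0
```

Sliding takes about 1 N. I'll continue in small steps until the stop shows in the force.

```bash
python3 -m inch '[{"rx":0,"ry":0,"rz":0,"tx":0.002,"ty":0,"tz":0,"gripper":1},{"rx":0,"ry":0,"rz":0,"tx":0.004,"ty":0,"tz":0,"gripper":1}]'
python3 -m inch '[{"rx":0,"ry":0,"rz":0,"tx":0.001,"ty":0,"tz":0,"gripper":1},{"rx":0,"ry":0,"rz":0,"tx":0.002,"ty":0,"tz":0,"gripper":1}]'
```

```text
time: 5.95
eef_pos: [0.5044, 0.0301, 0.0286]
tcp_rot: [[-1.0, 0.03, -0.001], [0.03, 1.0, -0.0], [0.001, -0.0, -1.0]]
wrist_force: [-3.8, 0.8, 2.1]
gripper_width: 0.002
gripper_force: 1.5
time: 6.2
eef_pos: [0.5044, 0.0301, 0.0284]
tcp_rot: [[-1.0, 0.03, -0.003], [0.03, 1.0, -0.0], [0.003, -0.0, -1.0]]
wrist_force: [-5.3, 0.4, 4.8]
gripper_width: 0.008
gripper_force: 3.1
```

The board stopped at the end stop with about 5 N, so it is home. I'll retreat, rise, and turn the tool so its closing line lies along the tabs, above the knob.

```bash
python3 -m inch '[{"rx":0,"ry":0,"rz":0,"tx":-0.05,"ty":0.001,"tz":0,"gripper":1},{"rx":0,"ry":0,"rz":0,"tx":-0.05,"ty":0.001,"tz":0.1,"gripper":1},{"rx":0,"ry":0,"rz":0,"tx":-0.05,"ty":0.001,"tz":0.2,"gripper":1},{"rx":0,"ry":0,"rz":-0.5,"tx":0.076,"ty":-0.188,"tz":0.352,"gripper":-1},{"rx":0,"ry":0,"rz":-0.5,"tx":0.076,"ty":-0.188,"tz":0.352,"gripper":-1},{"rx":0,"ry":0,"rz":-0.5,"tx":0.076,"ty":-0.188,"tz":0.352,"gripper":-1},{"rx":0,"ry":0,"rz":-0.5,"tx":0.076,"ty":-0.188,"tz":0.352,"gripper":-1},{"rx":0,"ry":0,"rz":-0.5,"tx":0.076,"ty":-0.188,"tz":0.352,"gripper":-1},{"rx":0,"ry":0,"rz":-0.5,"tx":0.076,"ty":-0.188,"tz":0.352,"gripper":-1},{"rx":0,"ry":0,"rz":-0.5,"tx":0.076,"ty":-0.188,"tz":0.352,"gripper":-1},{"rx":0,"ry":0,"rz":-0.5,"tx":0.076,"ty":-0.188,"tz":0.352,"gripper":-1},{"rx":0,"ry":0,"rz":-0.5,"tx":0.076,"ty":-0.188,"tz":0.352,"gripper":-1}]'
python3 -m inch '[{"rx":0,"ry":0,"rz":0,"tx":0,"ty":0,"tz":0,"gripper":-1},{"rx":0,"ry":0,"rz":0,"tx":0,"ty":0,"tz":0,"gripper":-1},{"rx":0,"ry":0,"rz":0,"tx":0,"ty":0,"tz":0,"gripper":-1}]'
python3 - <<'E'
from h import *
o=manip.get_obs();print(o["time"],o["qpos"],o["eef_pos"],o["tcp_rot"],o["wrist_torque"])
p,P,i=cloud("wrist");cv2.imwrite("pics/w4.png",cv2.resize(p[:,:,::-1],(800,600)));np.savez("w4.npz",p=p,P=P)
measure(p,P);yb(p,P)
E
```

```text
time: 7.7
eef_pos: [0.5526, -0.0828, 0.2402]
tcp_rot: [[0.033, 0.999, 0.002], [0.999, -0.033, -0.0], [-0.0, 0.002, -1.0]]
wrist_force: [0.3, -0.7, -0.8]
gripper_width: 0.936
gripper_force: 0.0
time: 8.07
eef_pos: [0.5519, -0.0827, 0.24]
tcp_rot: [[0.029, 1.0, 0.0], [1.0, -0.029, -0.0], [-0.0, 0.0, -1.0]]
wrist_force: [0.5, -0.6, -0.4]
gripper_width: 1.001
gripper_force: 0.0
8.075 [ 0.0416  0.2904  0.0715  1.7858 -0.0234  1.0659  0.0924] [ 0.5519 -0.0827  0.24  ] [[ 0.0291  0.9996  0.0003]
 [ 0.9996 -0.0291 -0.    ]
 [-0.      0.0003 -1.    ]] [-0.1021  0.0204 -0.0028]
blue 201 [600.   -4.8] [25.1 11.2] 86.6 z [0.0361 0.0374 0.0386]
yellow 1505 [549.   34.6] [ 79.7 106.7] 11.14 z [0.0323 0.0338 0.036 ]
red 242 [551.6 -82.3] [21.2 59.4] 88.23 z [0.0813 0.0832 0.0843]
  tab 128 [ 0.5254 -0.081   0.083 ]
  tab 114 [ 0.5786 -0.0822  0.083 ]
core 740 [552.1 -82.7] [32.2 31.9] 80.24 z [0.0841 0.0854 0.0866]
base 28374 [553.2 -39.2] [263.1 169.4] 88.24 z [0.0106 0.0246 0.0516]
deck 3464 [548.   36.4] [105.6 144.5] 88.34 z [0.0226 0.0235 0.0247]
rubber 465 [554.7  27.5] [78.9 58.9] 86.8 z [0.0382 0.0394 0.0409]
fixed steel 1150 [555.6  48. ] [60.  63.5] 87.55 z [0.0388 0.0409 0.0426]
origin [0.5552 0.0273] yellow x [nan nan nan nan] y [nan nan nan nan] ((0.9011039733886719, -1.7537078857421875), (58.034732818603516, 79.47699737548828), 89.9707260131836)
jaw y [-39.0116 -38.9844 -35.8497 -32.735  -32.7271]
jaw y [35.1774 35.5352 43.217  53.7671 57.3475]
```

View pics/w4.png

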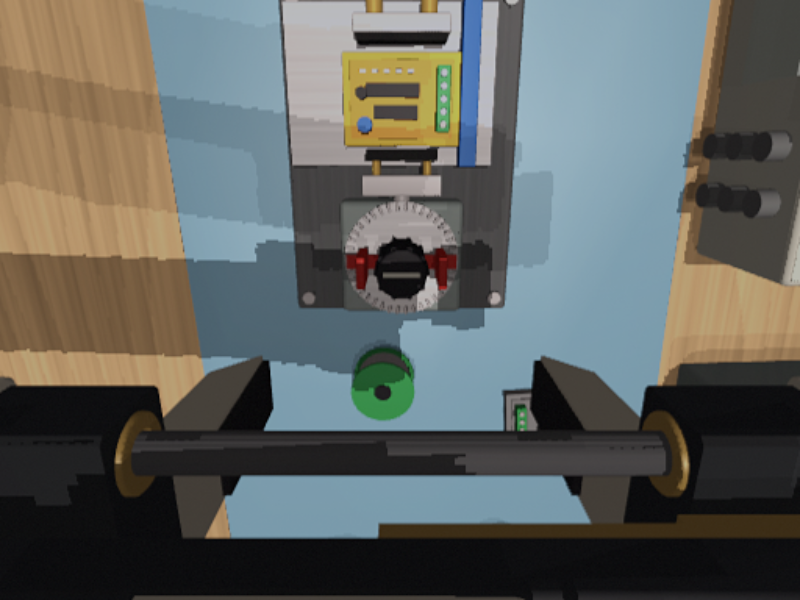

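The wrist view shows the board touching the blue stop at px (462,95), the fixed jaw face at (402,40), and the knob centred at (402,262) with its tabs left and right. Fixed face is about +35 mm, so I expect to end around 0.785 rad. Descending to the knob.

```bash
python3 -m inch '[{"rx":0,"ry":0,"rz":0,"tx":0,"ty":0,"tz":-0.08,"gripper":-1},{"rx":0,"ry":0,"rz":0,"tx":0,"ty":0,"tz":-0.16,"gripper":-1},{"rx":0,"ry":0,"rz":0,"tx":0,"ty":0,"tz":-0.22,"gripper":-1},{"rx":0,"ry":0,"rz":0,"tx":0,"ty":0,"tz":-0.26,"gripper":-0.5},{"rx":0,"ry":0,"rz":0,"tx":0,"ty":0,"tz":-0.29,"gripper":-0.5},{"rx":0,"ry":0,"rz":0,"tx":0,"ty":0,"tz":-0.31,"gripper":-0.45},{"rx":0,"ry":0,"rz":0,"tx":0,"ty":0,"tz":-0.313,"gripper":-0.4},{"rx":0,"ry":0,"rz":0,"tx":0,"ty":0,"tz":-0.313,"gripper":-0.35},{"rx":0,"ry":0,"rz":0,"tx":0,"ty":0,"tz":-0.313,"gripper":-0.35}]'
python3 -c "
from h import *
o=manip.get_obs();print(o['wrist_torque'],o['gripper_width']*92)"
```

```text
time: 9.25
eef_pos: [0.5525, -0.0827, 0.053]
tcp_rot: [[0.03, 1.0, 0.002], [1.0, -0.03, -0.0], [-0.0, 0.002, -1.0]]
wrist_force: [-0.5, 0.1, -0.5]
gripper_width: 0.673
gripper_force: 0.0
[-0.0519  0.0688  0.0522] 61.885701305790775
```

Tabs are nearly touched at 62 mm. Pressing in gradually.

```bash
python3 -m inch '[{"rx":0,"ry":0,"rz":0,"tx":0,"ty":0,"tz":0,"gripper":-0.25},{"rx":0,"ry":0,"rz":0,"tx":0,"ty":0,"tz":0,"gripper":-0.2},{"rx":0,"ry":0,"rz":0,"tx":0,"ty":0,"tz":0,"gripper":-0.15},{"rx":0,"ry":0,"rz":0,"tx":0,"ty":0,"tz":0,"gripper":-0.1},{"rx":0,"ry":0,"rz":0,"tx":0,"ty":0,"tz":0,"gripper":-0.06},{"rx":0,"ry":0,"rz":0,"tx":0,"ty":0,"tz":0,"gripper":-0.06},{"rx":0,"ry":0,"rz":0,"tx":0,"ty":0,"tz":0,"gripper":-0.06}]'
python3 -c "
from h import *
o=manip.get_obs();print(o['wrist_torque'],o['gripper_width']*92)"
```

```text
time: 10.12
eef_pos: [0.5524, -0.0827, 0.0529]
tcp_rot: [[0.03, 1.0, 0.001], [1.0, -0.03, -0.0], [-0.0, 0.001, -1.0]]
wrist_force: [-0.9, 0.2, 5.5]
gripper_width: 0.531
gripper_force: 8.6
[-0.056   0.3636  0.0475] 48.82234178272928
```

```bash
python3 -m inch '[{"rx":0,"ry":0,"rz":0,"tx":0,"ty":0,"tz":0,"gripper":-0.05},{"rx":0,"ry":0,"rz":0,"tx":0,"ty":0,"tz":0,"gripper":-0.045},{"rx":0,"ry":0,"rz":0,"tx":0,"ty":0,"tz":0,"gripper":-0.045}]'
python3 -c "
from h import *
o=manip.get_obs();print(o['wrist_torque'],o['gripper_width']*92)"
```

```text
time: 10.5
eef_pos: [0.5521, -0.0827, 0.0529]
tcp_rot: [[0.03, 1.0, 0.001], [1.0, -0.03, -0.0], [-0.0, 0.001, -1.0]]
wrist_force: [-2.2, -0.0, 7.5]
gripper_width: 0.525
gripper_force: 9.7
[-0.0423  0.5345  0.0325] 48.33711309508857
```

```bash
python3 -m inch '[{"rx":0,"ry":0,"rz":0,"tx":0,"ty":0,"tz":0,"gripper":-0.035},{"rx":0,"ry":0,"rz":0,"tx":0,"ty":0,"tz":0,"gripper":-0.03},{"rx":0,"ry":0,"rz":0,"tx":0,"ty":0,"tz":0,"gripper":-0.03}]'
python3 -c "
from h import *
o=manip.get_obs();print(o['wrist_torque'],o['gripper_width']*92)"
```

```text
time: 10.88
eef_pos: [0.552, -0.0827, 0.053]
tcp_rot: [[0.03, 1.0, 0.001], [1.0, -0.03, -0.0], [0.0, 0.001, -1.0]]
wrist_force: [-2.2, 0.5, 8.1]
gripper_width: 0.517
gripper_force: 22.2
[-0.0642  0.5585 -0.0293] 47.51887611605878
```

Grip is 22 N with both tabs at their stops. I'll turn clockwise in stages while watching the torque.

```bash
cat > s.py <<'E'
from h import *
o=manip.get_obs();R=o['tcp_rot'];print("turned",np.radians(-1.67)-np.arctan2(R[1,1],R[0,1]),o['wrist_torque'],o['gripper_width']*92,o['eef_pos'])
E
python3 -m inch '[{"rx":0,"ry":0,"rz":-0.015,"tx":0,"ty":0,"tz":0,"gripper":-0.03},{"rx":0,"ry":0,"rz":-0.03,"tx":0,"ty":0,"tz":0,"gripper":-0.03},{"rx":0,"ry":0,"rz":-0.045,"tx":0,"ty":0,"tz":0,"gripper":-0.03},{"rx":0,"ry":0,"rz":-0.06,"tx":0,"ty":0,"tz":0,"gripper":-0.03},{"rx":0,"ry":0,"rz":-0.075,"tx":0,"ty":0,"tz":0,"gripper":-0.03},{"rx":0,"ry":0,"rz":-0.09,"tx":0,"ty":0,"tz":0,"gripper":-0.03},{"rx":0,"ry":0,"rz":-0.1,"tx":0,"ty":0,"tz":0,"gripper":-0.03},{"rx":0,"ry":0,"rz":-0.1,"tx":0,"ty":0,"tz":0,"gripper":-0.03},{"rx":0,"ry":0,"rz":-0.1,"tx":0,"ty":0,"tz":0,"gripper":-0.03}]'; python3 s.py
```

```text
time: 12.0
eef_pos: [0.5521, -0.0827, 0.053]
tcp_rot: [[0.337, 0.941, 0.001], [0.941, -0.337, -0.0], [0.0, 0.001, -1.0]]
wrist_force: [-2.2, -0.3, 7.2]
gripper_width: 0.52
gripper_force: 22.2
turned 0.31496214054960264 [-0.0746  0.5715 -0.0052] 47.79565910210508 [ 0.5521 -0.0827  0.053 ]
```

```bash
python3 -m inch '[{"rx":0,"ry":0,"rz":-0.015,"tx":0,"ty":0,"tz":0,"gripper":-0.03},{"rx":0,"ry":0,"rz":-0.03,"tx":0,"ty":0,"tz":0,"gripper":-0.03},{"rx":0,"ry":0,"rz":-0.03,"tx":0,"ty":0,"tz":0,"gripper":-0.03},{"rx":0,"ry":0,"rz":-0.03,"tx":0,"ty":0,"tz":0,"gripper":-0.03}]' >/dev/null; python3 s.py
python3 -m inch '[{"rx":0,"ry":0,"rz":-0.015,"tx":0,"ty":0,"tz":0,"gripper":-0.03},{"rx":0,"ry":0,"rz":-0.03,"tx":0,"ty":0,"tz":0,"gripper":-0.03},{"rx":0,"ry":0,"rz":-0.03,"tx":0,"ty":0,"tz":0,"gripper":-0.03},{"rx":0,"ry":0,"rz":-0.03,"tx":0,"ty":0,"tz":0,"gripper":-0.03}]' ; python3 s.py
python3 - <<'E'
from h import *
p,P,i=cloud("wrist");cv2.imwrite("pics/w5.png",cv2.resize(p[:,:,::-1],(800,600)))
E
```

```text
turned 0.4092415281953171 [-0.0587  0.5861 -0.0243] 47.787397625922 [ 0.5521 -0.0828  0.0529]
time: 13.0
eef_pos: [0.5521, -0.0828, 0.0529]
tcp_rot: [[0.508, 0.861, 0.001], [0.861, -0.508, -0.0], [0.0, 0.001, -1.0]]
wrist_force: [-1.4, -0.3, 7.3]
gripper_width: 0.516
gripper_force: 22.1
turned 0.5034384302071573 [-0.0668  0.6169  0.013 ] 47.45138327145483 [ 0.5521 -0.0828  0.0529]
```

View pics/w5.png

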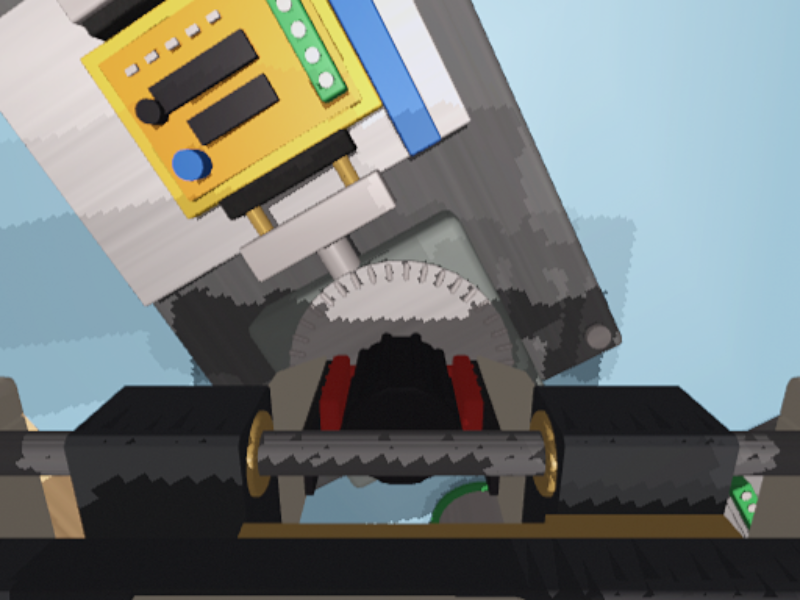

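The pad now touches the board at px (290,170), and the board still sits against the blue stop. I'll continue to about 0.63 rad and read torque and geometry.

```bash
cat > g.py <<'E'
from h import *
p,P,i=cloud("wrist");Q=inholder(P)*1000
hsv=cv2.cvtColor(p,cv2.COLOR_RGB2HSV).astype(int);S,V=hsv[...,1],hsv[...,2]
y,x,z=Q[...,1],Q[...,0],Q[...,2]
# top-surface profile along y near x in [-20,20], above 36 mm
for nm,m in(("pad(dark)",(V<70)&(z>36)&(z<44)&(y<-10)&(y>-45)),("steel",(S<60)&(V>90)&(z>38)&(z<44)&(y<-20)&(y>-60)),("fixed dark",(V<70)&(z>38)&(z<45)&(y>25)&(y<50)),("yellow",(hsv[...,0]>18)&(hsv[...,0]<32)&(S>150)&(z>31)&(z<37))):
    m=m&(abs(x)<(20 if nm!="yellow" else 60));q=Q[m]
    if len(q)>10: print(nm,len(q),"y",np.percentile(q[:,1],[2,50,98]),"x",np.percentile(q[:,0],[1,99]))
E
python3 g.py; python3 -m inch '[{"rx":0,"ry":0,"rz":-0.01,"tx":0,"ty":0,"tz":0,"gripper":-0.03},{"rx":0,"ry":0,"rz":-0.02,"tx":0,"ty":0,"tz":0,"gripper":-0.03},{"rx":0,"ry":0,"rz":-0.03,"tx":0,"ty":0,"tz":0,"gripper":-0.03},{"rx":0,"ry":0,"rz":-0.04,"tx":0,"ty":0,"tz":0,"gripper":-0.03},{"rx":0,"ry":0,"rz":-0.04,"tx":0,"ty":0,"tz":0,"gripper":-0.03},{"rx":0,"ry":0,"rz":-0.04,"tx":0,"ty":0,"tz":0,"gripper":-0.03}]' ; python3 s.py; python3 g.py
```

```text
pad(dark) 1111 y [-32.8653 -29.2826 -25.7225] x [-19.7348  19.5079]
steel 1910 y [-55.7378 -48.94   -42.3493] x [-19.5107  19.618 ]
fixed dark 215 y [34.4525 36.2059 39.2956] x [-19.8443  -8.9298]
yellow 9048 y [-24.3315   5.2039  33.4363] x [-38.6639  39.4541]
time: 13.85
eef_pos: [0.5522, -0.0828, 0.053]
tcp_rot: [[0.611, 0.791, 0.001], [0.791, -0.611, -0.0], [0.0, 0.001, -1.0]]
wrist_force: [-2.2, 0.5, 7.0]
gripper_width: 0.519
gripper_force: 22.1
turned 0.6287815509371116 [-0.1198  0.5749  0.1353] 47.791898113413005 [ 0.5522 -0.0828  0.053 ]
pad(dark) 1084 y [-32.8842 -29.2759 -25.7323] x [-19.4773  19.5619]
steel 1882 y [-53.8552 -47.054  -40.4741] x [-19.5665  19.6151]
fixed dark 694 y [34.5049 36.6492 39.5113] x [-19.7552   8.604 ]
yellow 10135 y [-24.1404   5.6883  33.7187] x [-38.6511  39.4105]
```

Torque of 0.135 N m means about 8.5 N at 0.63 rad, consistent with contact near 0.41. The next gap at 0.785 should give about 13–15 N, and about 13 N after settling back.

```bash
python3 -m inch '[{"rx":0,"ry":0,"rz":-0.01,"tx":0,"ty":0,"tz":0,"gripper":-0.03},{"rx":0,"ry":0,"rz":-0.02,"tx":0,"ty":0,"tz":0,"gripper":-0.03},{"rx":0,"ry":0,"rz":-0.03,"tx":0,"ty":0,"tz":0,"gripper":-0.03},{"rx":0,"ry":0,"rz":-0.04,"tx":0,"ty":0,"tz":0,"gripper":-0.03},{"rx":0,"ry":0,"rz":-0.048,"tx":0,"ty":0,"tz":0,"gripper":-0.03},{"rx":0,"ry":0,"rz":-0.052,"tx":0,"ty":0,"tz":0,"gripper":-0.03},{"rx":0,"ry":0,"rz":-0.052,"tx":0,"ty":0,"tz":0,"gripper":-0.03},{"rx":0,"ry":0,"rz":-0.052,"tx":0,"ty":0,"tz":0,"gripper":-0.03}]' ; python3 s.py; python3 g.py
```

```text
time: 14.9
eef_pos: [0.5522, -0.0828, 0.053]
tcp_rot: [[0.732, 0.681, 0.001], [0.681, -0.732, -0.0], [0.001, 0.001, -1.0]]
wrist_force: [-0.9, 0.9, 7.3]
gripper_width: 0.514
gripper_force: 22.1
turned 0.7919339556101603 [-0.0989  0.5388  0.1982] 47.32054824704296 [ 0.5522 -0.0828  0.053 ]
pad(dark) 1059 y [-32.905  -29.3748 -25.7219] x [-19.7099  19.5534]
steel 1837 y [-51.3815 -44.6064 -37.982 ] x [-19.6413  19.5167]
fixed dark 981 y [34.4637 36.76   39.6536] x [-19.5643  19.693 ]
yellow 10254 y [-23.8258   8.38    33.9559] x [-38.4905  39.255 ]
```

Force is about 13 N at about 0.785 rad, with the board still at the stop. Releasing the tabs gently.

```bash
python3 -m inch '[{"rx":0,"ry":0,"rz":0,"tx":0,"ty":0,"tz":0,"gripper":-0.06},{"rx":0,"ry":0,"rz":0,"tx":0,"ty":0,"tz":0,"gripper":-0.1},{"rx":0,"ry":0,"rz":0,"tx":0,"ty":0,"tz":0,"gripper":-0.15},{"rx":0,"ry":0,"rz":0,"tx":0,"ty":0,"tz":0,"gripper":-0.2},{"rx":0,"ry":0,"rz":0,"tx":0,"ty":0,"tz":0,"gripper":-0.25},{"rx":0,"ry":0,"rz":0,"tx":0,"ty":0,"tz":0,"gripper":-0.3},{"rx":0,"ry":0,"rz":0,"tx":0,"ty":0,"tz":0,"gripper":-0.4},{"rx":0,"ry":0,"rz":0,"tx":0,"ty":0,"tz":0,"gripper":-0.5},{"rx":0,"ry":0,"rz":0,"tx":0,"ty":0,"tz":0,"gripper":-0.6},{"rx":0,"ry":0,"rz":0,"tx":0,"ty":0,"tz":0,"gripper":-0.7},{"rx":0,"ry":0,"rz":0,"tx":0,"ty":0,"tz":0,"gripper":-0.7}]' ; python3 s.py; python3 g.py
```

```text
time: 16.32
eef_pos: [0.5517, -0.0827, 0.052]
tcp_rot: [[0.732, 0.681, -0.0], [0.681, -0.732, 0.0], [-0.0, -0.0, -1.0]]
wrist_force: [-0.5, -0.7, -0.0]
gripper_width: 0.845
gripper_force: 0.0
turned 0.7925196783579191 [-0.0626  0.1216  0.0097] 77.76955457664572 [ 0.5517 -0.0827  0.052 ]
pad(dark) 1062 y [-32.9267 -29.3713 -25.7232] x [-19.6164  19.5635]
steel 1848 y [-52.0915 -45.3216 -38.6564] x [-19.5035  19.659 ]
fixed dark 973 y [34.5125 36.8417 39.6453] x [-19.6426  19.6316]
yellow 10316 y [-23.8811   8.1905  33.9388] x [-38.5058  39.2842]
```

The jaw settled back 0.67 mm (0.042 rad) as described, so it is locked. I'll rise and check it.

```bash
python3 -m inch '[{"rx":0,"ry":0,"rz":0,"tx":0,"ty":0,"tz":0.03,"gripper":-0.8},{"rx":0,"ry":0,"rz":0,"tx":0,"ty":0,"tz":0.08,"gripper":-1},{"rx":0,"ry":0,"rz":0,"tx":0,"ty":0,"tz":0.18,"gripper":-1},{"rx":0,"ry":0,"rz":0,"tx":0,"ty":0,"tz":0.28,"gripper":-1},{"rx":0,"ry":0,"rz":0,"tx":0,"ty":0,"tz":0.28,"gripper":-1},{"rx":0,"ry":0,"rz":0,"tx":0,"ty":0,"tz":0.28,"gripper":-1},{"rx":0,"ry":0,"rz":0,"tx":0,"ty":0,"tz":0.28,"gripper":-1}]'
python3 - <<'E'
from h import *
p,P,i=cloud("wrist");cv2.imwrite("pics/w6.png",cv2.resize(p[:,:,::-1],(800,600)))
measure(p,P);yb(p,P)
E
```

```text
time: 17.25
eef_pos: [0.5506, -0.0825, 0.2189]
tcp_rot: [[0.732, 0.681, -0.003], [0.681, -0.732, 0.0], [-0.002, -0.002, -1.0]]
wrist_force: [-0.0, -0.1, -0.2]
gripper_width: 0.999
gripper_force: 0.0
blue 543 [601.4  38.5] [96.7 10.7] 87.77 z [0.0361 0.0373 0.0386]
yellow 2693 [553.4  38. ] [78.  93.6] 2.84 z [0.0324 0.034  0.0358]
red 281 [552.7 -82.5] [21.5 59.5] 45.61 z [0.0811 0.0833 0.0845]
  tab 149 [ 0.5723 -0.1007  0.0831]
  tab 132 [ 0.534  -0.0633  0.0831]
core 843 [552.6 -82.8] [32.5 32.4] 50.54 z [0.0841 0.0854 0.0867]
base 31417 [553.9 -33.7] [274.  169.6] 88.31 z [0.0105 0.0243 0.0581]
deck 3310 [548.5  36.2] [105.6 144.6] 88.1 z [0.0226 0.0234 0.0247]
rubber 552 [555.1  31. ] [73.6 59.2] 86.79 z [0.0383 0.0394 0.0413]
fixed steel 1183 [554.8  52.8] [54.7 64.4] 83.49 z [0.0389 0.0409 0.0425]
origin [0.5552 0.0273] yellow x [nan nan nan nan] y [nan nan nan nan] ((nan, nan), (0.0, 0.0), 0.0)
jaw y [-44.8227 -44.2433 -32.2716 -25.6995 -25.0396]
jaw y [34.883  35.4377 43.2588 55.6774 58.9535]
```

View pics/w6.png

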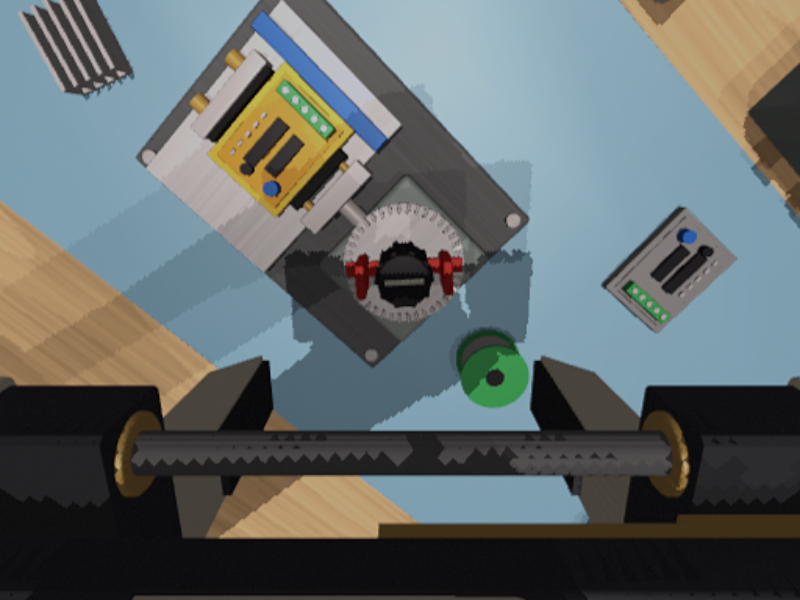

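The picture shows the board at px (285,140) clamped between both jaws and flush on the stop. The tabs at (362,275) and (445,270) are fully out, 59.5 mm over both, at 42.7°, which is the 45° gap less the settling.

```bash
python3 -c "
from cell import manip
print(manip.sign_off())"
```

```text
the job is handed in; nothing more can be done
None
```

The job is handed in: the board is home against the blue stop and clamped at about 12–13 N (estimated from knob torque and jaw travel), and the knob is locked in the 45° gap with both tabs fully out.

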